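# Slide the stitching template under the spring clips

## Task

Lay the brass stitching template, bevelled end towards the clips, in the channel of the marking bed and slide it forward under the two spring clips until it is fully home against the end stop and both clips have ridden up and snapped down into its groove, then let go. Feel your way gently: never press it against the bed, clips or stop with more than 45 N while sliding it in, do not bend the clips up to twice as far as the template lifts them, and do not disturb the other things on the bench.

Things in the scene. Friction and masses are not known exactly. Their poses are not given: they have to be found in the camera images.
- template: brass stitching template with rows of dark slots, about 250 g: flat plate 120 mm long (x) x 70 wide (y) x 8 thick. Origin: centre of the underside. The +x end goes in first; its top edge is bevelled from full thickness at x=+50 mm down to 2 mm thick at the front edge, x=+60 mm.
- grip (a point): middle of the template's black upright grip (template x=-42 mm, 24 mm above the underside; axes as the template). The grip is 12 mm thick along x, 36 mm long along y, and ends 40 mm above the underside; pinch it from above, fingers closing along the template's x, fingertips about 12 mm above the underside.
- groove (a point): the template's dark cross groove, at the level of its floor (template x=+40 mm, 4 mm above the underside). Open to the top, over the full width, from x=+36.5 to +43.5 mm, 4 mm deep below the plate's top. The clips' noses snap into it.
- bed: marking bed, fixed: dark wooden base 223 mm (x) x 120 mm (y) with a bright metal channel along x, open above and at the -x end. Origin: underside, on the channel's centre line; base from x=-105 to +118 mm. A template can be laid flat before the clips with its origin at bed x=-20 mm; fully home its origin is at x=+14 to +34 mm, by the clip head's setting.
- channel (a point): point on the channel floor above the bed's origin (16 mm above the bench; axes as the bed). Rails from bed x=-85 to +80 mm leave 74 mm between them at the floor; their upper inner faces slope outward at 45 degrees, about 3.5 to 10 mm above the floor, and guide in a template lowered up to 3 mm off centre. All sliding surfaces are smooth.
- head (a point): fixed point on the floor at bed x=+84 mm: middle of the range of the end stop's face. Stop and clips sit on one grey clip head with a brass thumbscrew, clamped anywhere in a 20 mm slot; its setting is not reported: stop face at bed x=+74 to +94 mm (rigid, 28 mm wide), clip noses under red tips 20 mm nearer the mouth, x=+54 to +74 mm. Feel for it.
- clip_left (a joint): angle (rad) of the spring clip at bed y=+25 mm, an arm with a red upturned tip over a 5 mm round nose 40 mm from its pivot. 0: down, nose 3 mm above the floor. About 0.125: riding on the plate. About 0.03: snapped into the groove, only within about 1.5 mm of the stop. Nose force 2 N down, 4 N riding; sliding the template takes up to about 12 N while the clips climb the bevel, less after.
- clip_right (a joint): the same for the spring clip at bed y=-25 mm
- glue_pot: bystander, loose: white lidded glue pot with handle, 88x76x77 mm; origin at the centre of its underside
- edge_paint: bystander, loose: small red bottle of edge paint, 32 mm across, 52 mm tall; origin at the centre of its underside
- dye_navy: bystander, loose: small navy dye bottle with white cap, 38 mm across, 58 mm tall; origin at the centre of its underside
- sanding_block: bystander, loose: cork-brown sanding block 49x86x26 mm; origin at the centre of its underside
- brass_weight: bystander, loose: brass knobbed weight, 59 mm across, 90 mm tall; origin at the centre of its underside

How it is judged (in metres and radians):
On the way:
1. both clips have ridden up onto the template as it slides under them (value of joint each of clip_left, clip_right above 0.085 rad and x of template in the frame of bed above 0 m and angle between template's own z axis and vertical below 0.08 rad), for 0.04 s.
At the end, for the whole second after the job is handed in: The template lies flat at rest on the channel floor (underside no more than 2.5 mm above it, tilt under 0.05 rad, in line with the channel to 0.06 rad, origin beyond x = +8 mm of the bed) with both clips snapped into its groove (both clip angles between 0.01 and 0.055 rad) (value of joint clip_left between 0.01 and 0.055 rad and value of joint clip_right between 0.01 and 0.055 rad and x of template in the frame of bed above 0.008 m and z of template in the frame of bed between 0.013 and 0.0185 m and angle between the x axis of template and the x axis of bed, either way round below 0.06 rad and angle between template's own z axis and vertical below 0.05 rad and linear speed of template below 0.01 m/s); the robot touches nothing.
It fails at once if while the template is being slid in (its origin beyond x = 0 of the bed) it is pressed against the bed, its clips or its stop with more than 45 N (contact force between template and bed above 45 N and x of template in the frame of bed above 0 m).
It fails at once if a clip is bent up further than 0.25 rad (value of joint any of clip_left, clip_right above 0.25 rad).
It fails at once if another thing on the bench is moved by more than 40 mm (distance of any of glue_pot, edge_paint, dye_navy, sanding_block, brass_weight from where it was at the start of the episode above 0.04 m).
It also fails if it takes over 53 s, if anything falls off the work surface, if the arm or the gripper's body presses on something with over 40 N, if the wrist force passes 120 N, or if a joint passes its speed limit or range.

## Robot

A 6-joint arm with a two-finger parallel gripper is mounted at the origin on the work surface; the furniture and walls round the work are solid. World frame = base frame: x ahead of the robot, y to its left, z up, the work surface at z = 0. Lengths are in m, angles in degrees, forces in N, time in s.
With the tool pointing down it reaches from about 0.25 to 0.725 m from the base axis. Payload 9.7 kg.
Tool frame: the origin (TCP) lies midway between the tips of the shut fingers; the grasp point (between the pads) lies bot.hold_point_z behind it (bot.hold_point_z is the distance from the TCP to the grasp point, in m); z points along the fingers, y is the line along which they close (so a half turn about z gives the same grasp; the last joint's range is limited). The gripper opens to 85 mm and grips with 20 to 120 N. Pads are 22 mm wide; open, the fingers measure 114 mm over their backs; the gripper's body (76 mm by 85 mm) begins 54 mm behind the grasp point. The pads swing forward as they close: fully open they stand 13 mm farther back than shut.
Start: joints at [-69.729, 4.979, 10.078, 95.1, 0, 90], TCP at [0.191, -0.516, 0.231] pointing down, gripper open.
Joint ranges: [-179.16, 179.16], [-48.56, 103.87], [-65.8, 70.77], [-126.05, 130.52], [-82.76, 87.17], [-180, 180]. Speed limits (degrees/s): [127.2, 127.2, 147.25, 180, 180, 180].

## Interface

Orientations are given as [roll, pitch, yaw] about the fixed x, y, z axes, in that order (R = Rz(yaw) Ry(pitch) Rx(roll)).
In Python, from workcell import bot, camera, camera_model, ticket gives the robot as it stands.
- The arm moves only by the tool send_rows, never from a script. Its argument "targets" is text: rows parted by semicolons, each of 5 numbers parted by spaces: the shift along the tool's x, y, z in mm, then the turn about the tool's z in degrees, then the closure in counts, from 0 (fully open) to 255 (shut). A call has 1 to 20 rows; each row is the pose to reach, as a shift and turn from the pose commanded when the call began, along the tool's axes at that moment; what a row does not reach only later rows make up. A row lasts 1/8 s, in which the tool goes at most 62.5 mm and 10.7 degrees, less where a joint would pass 70% of its speed; a pose out of reach is approached as far as the arm can. A call with a gripper value outside its range is refused whole. The fingers move at their own pace and stop on an object; "newtons" is the grip in N (left out, the last holds). Time passes only in rows, so rows that repeat a pose let the fingers close. It gives the time, the measured TCP pose, the force, the opening and the grip force at its end, in the units of the state.
- bot.get_obs(): the state, without advancing time (a new reading comes with each control period).
- camera(name): name is "scene" or "top" or "wrist"; returns the picture (400x640x3 uint8, blue, green, red); there is no depth.
- camera_model(name): a dict with "K" (3x3 intrinsics, pixels), "pose" (4x4, takes a point from camera to world coordinates); the wrist camera has in their place "T_tool_cam" (4x4, takes a point from camera to tool coordinates, whose origin is the TCP and whose axes are the flange's). Camera axes: x right, y down, z forward; pixel columns grow to the right and rows downward; lengths in m; the calibration is good to about 2 mm. A picture is of the moment at which its call begins: read the wrist's pose just before it. camera_model takes no time and is no camera call.
- ticket.job_done(): hands the job in; it is judged then, once.
The state is a dict: "time": time; "q": joint angles; "qd": joint speeds; "joint_efforts": joint torques, N m; "ee_pos": TCP position; "tcp_rot": TCP orientation; "wrist_force": force on the tool from outside, world axes, zero at the start; "torque": the same for the moment, N m; "opening": finger opening in m; "grasp_force": force on a finger pad.
Only numpy, scipy, OpenCV 4.12 (cv2) and the standard library are available. Lean on these libraries where they do the work, as an engineer would, in place of code of your own. Each camera call takes 0.05 s, during which the arm holds its last target. There are 200 camera calls.

## Working session

There is one attempt and no reset: what is moved stays moved. The work goes in short steps, Python scripts to look and compute and a tool call to move; the robot and the scene stay as the last step left them, time stands still between calls to the robot, and variables do not carry over. Pictures are saved under pics/ and viewed, at most 10 in all, crops included, and the job is handed in when it is done.

Besides the shell and the picture viewer there is one more tool, called after "Emit:" as name(argument=value, ...) on one line, values as JSON. send_rows: Moves the arm, as the interface text tells. Its arguments: {"type":"object","properties":{"targets":{"type":"string"},"newtons":{"type":"number"}},"required":["targets"]}

```bash
mkdir -p pics
cat > h.py <<'E'
import numpy as np, cv2
from scipy.spatial.transform import Rotation as R
from workcell import bot, camera, camera_model, ticket
def ray(name,uv,z,o=None):
    m=camera_model(name)
    if name=='wrist':
        o=o or bot.get_obs(); T=np.eye(4); T[:3,:3]=R.from_euler('xyz',o['tcp_rot'],degrees=True).as_matrix(); T[:3,3]=o['ee_pos']; P=T@m['T_tool_cam']
    else: P=np.array(m['pose'])
    uv=np.atleast_2d(uv).astype(float)
    d=np.c_[uv,np.ones(len(uv))]@np.linalg.inv(np.array(m['K'])).T@P[:3,:3].T
    return P[:3,3]+d*((z-P[2,3])/d[:,2:3])
E
python3 - <<'E'
from h import *
o=bot.get_obs();print(o,bot.hold_point_z)
for n in('top','scene'): cv2.imwrite(f'pics/{n}0.png',camera(n)); print(camera_model(n))
print(camera_model('wrist'))
E
```

```text
{'time': 0.0, 'q': array([-6.97297604e+01,  5.01578663e+00,  1.00333718e+01,  9.51006696e+01,
        4.59180137e-04,  8.99981536e+01]), 'qd': array([-0.04365803, -0.07106164, -0.02249685, -0.03303218, -0.02766403,
        0.05607873]), 'joint_efforts': array([-2.67953851e-06, -5.20370579e+01,  4.64821100e+01,  1.56774156e-02,
        1.37113107e-04, -3.81585664e-05]), 'ee_pos': array([ 0.19046615, -0.5157134 ,  0.23052842]), 'tcp_rot': array([-1.79916916e+02, -4.61857141e-04,  2.02720854e+01]), 'wrist_force': array([ 0.0471698 ,  0.30253068, -0.54514364]), 'torque': array([-0.03840398, -0.04615543, -0.05241383]), 'grasp_force': 0.0, 'opening': 0.08542258392433602} 0.0187
{'K': array([[510.15632146,   0.        , 317.24606745],
       [  0.        , 510.15632146, 197.5824098 ],
       [  0.        ,   0.        ,   1.        ]]), 'pose': array([[-7.51022534e-03, -9.97408160e-01,  7.15580823e-02,
         3.42436957e-01],
       [-9.99971752e-01,  7.46932396e-03, -8.39157799e-04,
        -2.89997232e-01],
       [ 3.02492337e-04, -7.15623632e-02, -9.97436081e-01,
         1.26967097e+
[... 323 characters left out ...]
      [-0.54870932, -0.59164327,  0.59065754, -0.98577425],
       [ 0.00565408, -0.7091271 , -0.70505801,  0.8995708 ],
       [ 0.        ,  0.        ,  0.        ,  1.        ]])}
{'K': array([[299.76802797,   0.        , 318.51058496],
       [  0.        , 299.76802797, 197.14920127],
       [  0.        ,   0.        ,   1.        ]]), 'T_tool_cam': array([[ 7.45088731e-04, -9.65656592e-01, -2.59820689e-01,
         6.47224224e-02],
       [ 9.99997135e-01,  1.31052738e-03, -2.00304605e-03,
         7.67396115e-04],
       [ 2.27475675e-03, -2.59818453e-01,  9.65654802e-01,
        -1.42711731e-01],
       [ 0.00000000e+00,  0.00000000e+00,  0.00000000e+00,
         1.00000000e+00]])}
```

View pics/top0.png

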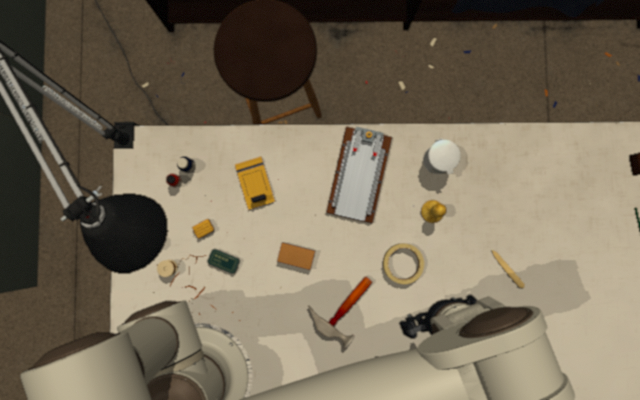

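View pics/scene0.png

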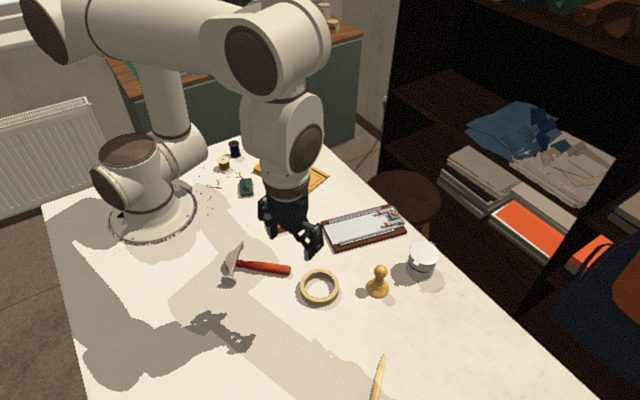

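The top view shows the yellow template at (255,183), with its black grip at (259,199) and groove near (250,163). The bed is at (360,175) with red clip tips near (368,152), and both objects point away from the robot. Next I measure them.

Run:
```python
from h import *
im=cv2.imread('pics/top0.png');hsv=cv2.cvtColor(im,cv2.COLOR_BGR2HSV)
def box(mask,z,roi,nm):
    m=np.zeros_like(mask);x0,y0,x1,y1=roi;m[y0:y1,x0:x1]=mask[y0:y1,x0:x1]
    m=cv2.morphologyEx(m,cv2.MORPH_CLOSE,np.ones((5,5)))
    c=max(cv2.findContours(m,0,2)[0],key=cv2.contourArea)
    W=ray('top',c[:,0,:],z)[:,:2]*1000
    r=cv2.minAreaRect(W.astype(np.float32));print(nm,r,cv2.boundingRect(c));print(cv2.boxPoints(r).round(1).tolist())
box(cv2.inRange(hsv,(15,120,60),(32,255,255)),.008,(225,140,285,215),'tmpl')
box(cv2.inRange(hsv,(0,0,0),(180,255,75)),.045,(240,188,275,210),'grip')
box(cv2.inRange(hsv,(0,60,20),(20,255,140)),.016,(315,120,400,230),'bed')
box(cv2.inRange(hsv,(0,0,150),(180,40,255)),.018,(332,150,388,221),'chan')
g=cv2.inRange(hsv,(0,130,80),(8,255,255))|cv2.inRange(hsv,(172,130,80),(180,255,255))
n,l,s,c=cv2.connectedComponentsWithStats(g[120:230,315:400]);print(s,c+[315,120]); print(ray('top',c+[315,120],.03))
a=cv2.resize(im[115:225,225:400],None,fx=4.5,fy=4.5,interpolation=cv2.INTER_CUBIC);cv2.imwrite('pics/c.png',a)
```

```text
tmpl ((471.22705078125, -134.92520141601562), (118.9045639038086, 69.65971374511719), 16.95110321044922) (235, 157, 40, 53)
[[404.20001220703125, -118.9000015258789], [424.5, -185.60000610351562], [538.2999877929688, -150.89999389648438], [517.9000244140625, -84.30000305175781]]
grip ((428.7839660644531, -149.7742462158203), (12.998220443725586, 33.39854431152344), 18.088518142700195) (252, 195, 14, 8)
[[417.3999938964844, -135.89999389648438], [427.79998779296875, -167.6999969482422], [440.1000061035156, -163.60000610351562], [429.79998779296875, -131.89999389648438]]
bed ((508.28216552734375, -390.6617431640625), (209.24729919433594, 234.2099151611328), 89.57360076904297) (315, 120, 85, 95)
[[390.3999938964844, -494.3999938964844], [624.5999755859375, -496.20001220703125], [626.2000122070312, -286.8999938964844], [392.0, -285.20001220703125]]
chan ((472.08184814453125, -385.3052978515625), (83.16934204101562, 176.74122619628906), 76.47747039794922) (336, 150, 43, 70)
[[376.3999938964844, -405.1000061035156], [548.2999877929688, -446.3999938964844], [567.7000122070312, -365.5], [395.8999938964844, -324.20001220703125]]
[[   0    0   85  110 9336]
 [  39   28    3    3    7]
 [  58   33    3    3    7]] [[356.98875321 174.53449015]
 [354.71428571 149.        ]
 [374.28571429 154.        ]]
[[ 0.48712318 -0.38860107  0.03      ]
 [ 0.55016292 -0.38384612  0.03      ]
 [ 0.53743315 -0.43166408  0.03      ]]
```

View pics/c.png

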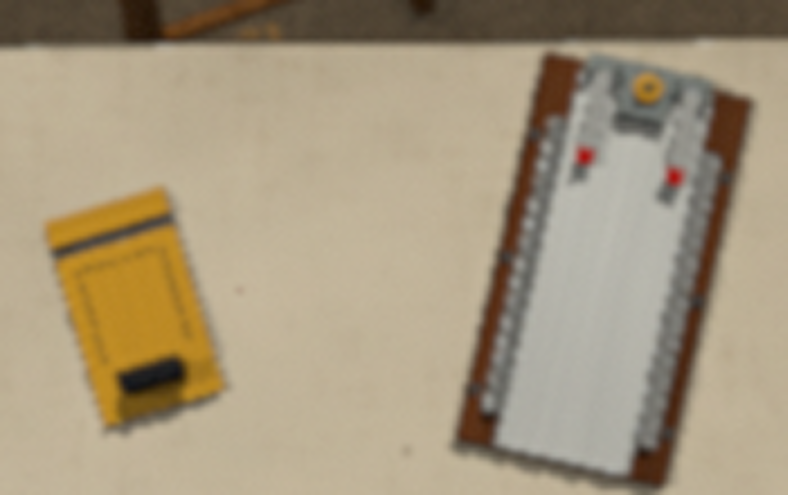

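The crop shows the template's bevel and groove end at the upper edge, with the grip at crop (152,375). The bed's mouth is at the bottom and its clip noses are at crop (578,172) and (668,195). So the template yaw is about +17° with its grip at (430,-148), and the bed yaw is about -13°. I'll move above the grip.

Emit:
send_rows(targets="45 -33 0 -10 0;90 -66 0 -20 0;135 -100 0 -30 0;180 -133 0 -40 0;225 -167 0 -50 0;270 -200 10 -60 0;315 -234 30 -70 0;352 -262 50 -80 0;352 -262 70 -87 0;352 -262 80 -87 0;352 -262 80 -87 0;352 -262 80 -87 0", newtons=60)

```text
time: 1.6
ee_pos: [0.43, -0.1488, 0.1521]
tcp_rot: [180.0, 0.0, 107.1]
wrist_force: [-0.0, 0.7, -0.7]
opening: 0.0856
grasp_force: 0.0
```

Run:
```python
from h import *
o=bot.get_obs();im=camera('wrist');cv2.imwrite('pics/w1.png',im);print(o['time'],o['ee_pos'],o['tcp_rot'],o['wrist_force'])
im=camera('top');cv2.imwrite('pics/top1.png',im)
```

```text
1.6 [ 0.43001905 -0.1488213   0.15207062] [1.79956001e+02 3.34391351e-02 1.07116894e+02] [-0.01726273  0.66035961 -0.72406328]
```

View pics/w1.png

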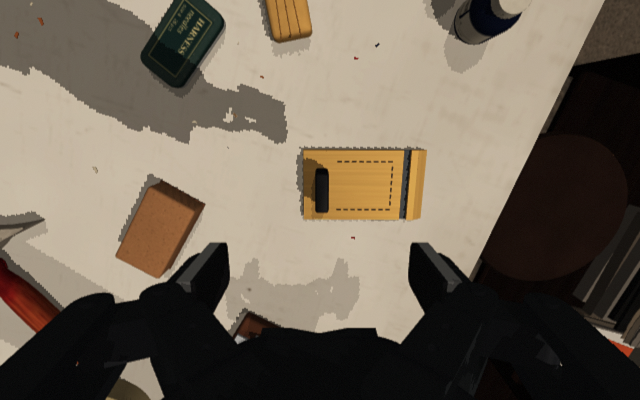

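The wrist view shows the template lying square to the image, with its bevel to the right and the grip at about (322,190). I compute its position from this view.

Run:
```python
from h import *
im=cv2.imread('pics/w1.png');hsv=cv2.cvtColor(im,cv2.COLOR_BGR2HSV);o=bot.get_obs()
m=np.zeros(im.shape[:2],np.uint8);m[140:228,290:440]=cv2.inRange(hsv,(12,100,90),(32,255,255))[140:228,290:440]
m=cv2.morphologyEx(m,cv2.MORPH_CLOSE,np.ones((15,15)))
c=max(cv2.findContours(m,0,2)[0],key=cv2.contourArea);print(cv2.boundingRect(c))
W=ray('wrist',c[:,0,:],.007,o)[:,:2]*1000
r=cv2.minAreaRect(W.astype(np.float32));print(r)
b=np.zeros(im.shape[:2],np.uint8);b[160:220,310:335]=cv2.inRange(hsv,(0,0,0),(180,255,70))[160:220,310:335]
c=max(cv2.findContours(b,0,2)[0],key=cv2.contourArea);W=ray('wrist',c[:,0,:],.04,o)[:,:2]*1000;print('grip',cv2.minAreaRect(W.astype(np.float32)),cv2.boundingRect(c))
im=cv2.imread('pics/top1.png')
px=np.array([[545,55],[752,100],[665,485],[455,445]])/4.5+[225,115]
w=ray('top',px,.014)[:,:2]*1000;print(w);
print('bedcentre',w.mean(0),np.degrees(np.arctan2(*(w[0]-w[3])[::-1])),np.degrees(np.arctan2(*(w[1]-w[2])[::-1])),np.linalg.norm(w[0]-w[3]),np.linalg.norm(w[1]-w[0]))
```

```text
(303, 149, 124, 71)
((471.4864807128906, -135.69549560546875), (117.91187286376953, 70.45391845703125), 17.181039810180664)
grip ((429.3806457519531, -145.967041015625), (14.928513526916504, 39.62277603149414), 17.677074432373047) (311, 168, 18, 45)
[[ 607.79255841 -364.31463277]
 [ 581.73903264 -478.51203659]
 [ 369.3848091  -427.13803381]
 [ 392.10863377 -312.57683121]]
bedcentre [ 487.75625848 -395.6353836 ] -13.489116952991603 -13.600027875507758 221.80251454504418 117.13169188788552
```

Emit:
send_rows(targets="0 1.5 50 0 0;0 1.5 100 0 0;0 1.5 130 0 0;0 1.5 139 0 0;0 1.5 139 0 0;0 1.5 139 0 255;0 1.5 139 0 255;0 1.5 139 0 255;0 1.5 139 0 255;0 1.5 139 0 255;0 1.5 139 0 255;0 1.5 139 0 255;0 1.5 139 0 255;0 1.5 139 0 255", newtons=60)

```text
time: 3.45
ee_pos: [0.4317, -0.1479, 0.0127]
tcp_rot: [180.0, 0.0, 107.3]
wrist_force: [-1.3, 0.4, 5.5]
opening: 0.011
grasp_force: 59.6
```

Emit:
send_rows(targets="0 0 -30 0 255;0 0 -80 0 255;0 0 -130 0 255;-30 -8 -170 0 255;-70 -18 -187 6 255;-110 -28 -187 11 255;-150 -38 -187 16 255;-190 -49 -187 21 255;-230 -59 -187 26 255;-270 -69 -187 31 255;-310 -79 -187 31 255;-342 -87 -187 31 255;-342 -87 -187 31 255;-342 -87 -187 31 255")

```text
time: 5.2
ee_pos: [0.4497, -0.4997, 0.1982]
tcp_rot: [-179.9, -0.1, 76.3]
wrist_force: [0.4, 1.7, -2.3]
opening: 0.0109
grasp_force: 59.5
```

Run:
```python
from h import *
o=bot.get_obs();im=camera('wrist');cv2.imwrite('pics/w2.png',im);print(o['time'],o['ee_pos'],o['tcp_rot'],o['wrist_force'],o['opening'])
```

```text
5.2 [ 0.44966099 -0.49972003  0.19822865] [-1.79907674e+02 -7.43786022e-02  7.62658250e+01] [ 0.37541601  1.67149012 -2.2662454 ] 0.010899756839130675
```

View pics/w2.png

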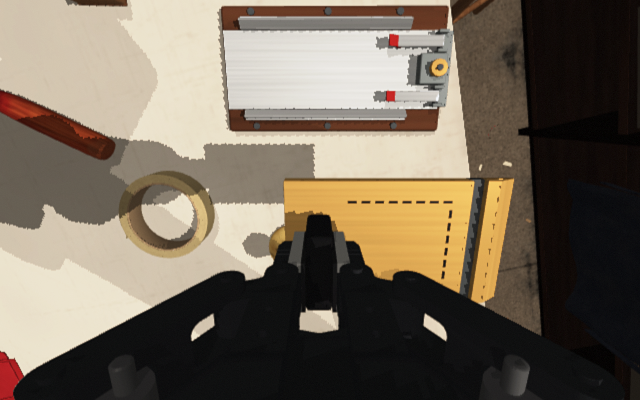

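The wrist view shows the whole bed: base columns 221-450, rows 6-130, with the bright floor between rows 30 and 108. The red tips are at (394,41) and (390,96). The held template's left edge is at row 180. Next I fit lines.

Run:
```python
from h import *
im=cv2.imread('pics/w2.png');o=bot.get_obs();g=cv2.cvtColor(im,cv2.COLOR_BGR2GRAY).astype(int)
hsv=cv2.cvtColor(im,cv2.COLOR_BGR2HSV)
def fit(pts,z):
    W=ray('wrist',pts,z,o)[:,:2]*1000
    for _ in range(3):
        vx,vy,x,y=cv2.fitLine(W.astype(np.float32),cv2.DIST_HUBER,0,.01,.01).ravel()
        r=abs((W-[x,y])@[-vy,vx]);W=W[r<max(1.5*np.median(r),.4)]
    return np.array([x,y]),np.degrees(np.arctan(vy/vx)),len(W)
fl=cv2.inRange(hsv,(0,0,200),(180,18,255))
print('col300 rows',[(r,g[r,300],hsv[r,300,0],hsv[r,300,1]) for r in list(range(4,34))+list(range(104,134))][::1])
wood=cv2.inRange(hsv,(0,90,20),(15,255,170))
top=[];bot_=[]
for c in range(245,430):
    r=np.where(wood[0:140,c])[0]; top.append((c,r.min()-.5)); bot_.append((c,r.max()+.5))
z=.013
for n,p,z in(('woodL',top,.013),('woodR',bot_,.013)):print(n,fit(np.array(p),z))
left=[]
for r in list(range(12,26))+list(range(112,128)):
    q=np.where(wood[r,200:260])[0]
    if len(q): left.append((q.min()+199.5,r))
W=ray('wrist',left,.013,o)[:,:2]*1000;print('rear',W.mean(0),np.degrees(np.arctan2(*np.polyfit(W[:,1],W[:,0],1)[[0]],1)))
y=cv2.inRange(hsv,(15,100,90),(30,255,255))
e=[(c,np.where(y[165:200,c])[0].min()+164.5) for c in range(295,465)]
print('tmplL',fit(np.array(e),o['ee_pos'][2]-.012+.008))
f=[(np.where(y[r,490:530])[0].max()+490.5,r) for r in range(185,285)]
W=ray('wrist',f,o['ee_pos'][2]-.012+.001,o)[:,:2]*1000;print('front',W[0],W[-1])
```

```text
col300 rows [(4, np.int64(228), np.uint8(22), np.uint8(34)), (5, np.int64(196), np.uint8(17), np.uint8(50)), (6, np.int64(77), np.uint8(10), np.uint8(126)), (7, np.int64(60), np.uint8(10), np.uint8(175)), (8, np.int64(67), np.uint8(10), np.uint8(166)), (9, np.int64(67), np.uint8(9), np.uint8(165)), (10, np.int64(69), np.uint8(9), np.uint8(164)), (11, np.int64(72), np.uint8(10), np.uint8(164)), (12, np.int64(71), np.uint8(9), np.uint8(164)), (13, np.int64(70), np.uint8(9), np.uint8(163)), (14, np.int64(68), np.uint8(9), np.uint8(169)), (15, np.int64(72), np.uint8(8), np.uint8(148)), (16, np.int64(128), np.uint8(11), np.uint8(52)), (17, np.int64(174), np.uint8(15), np.uint8(12)), (18, np.int64(155), np.uint8(18), np.uint8(16)), (19, np.int64(143), np.uint8(17), np.uint8(16)), (20, np.int64(119), np.uint8(21), np.uint8(15)), (21, np.int64(120), np.uint8(19), np.uint8(17)), (22, np.int64(121), np.uint8(19), np.uint8(16)), (23, np.int64(121), np.uint8(17), np.uint8(19)), (24, np.int64(120), np.uint8(17), np.uint8(19)), (25, np.int64(118), np.uint8(17), np.uint8(15)), (26, np.int64(120), n
[... 1529 characters left out ...]
0), np.uint8(9), np.uint8(165)), (128, np.int64(58), np.uint8(9), np.uint8(165)), (129, np.int64(51), np.uint8(9), np.uint8(169)), (130, np.int64(48), np.uint8(9), np.uint8(137)), (131, np.int64(126), np.uint8(16), np.uint8(59)), (132, np.int64(198), np.uint8(18), np.uint8(45)), (133, np.int64(198), np.uint8(18), np.uint8(45))]
woodL (array([ 508.34717, -339.66794], dtype=float32), np.float32(-13.700197), 185)
woodR (array([ 461.40207, -450.04715], dtype=float32), np.float32(-13.663119), 185)
rear [ 381.7819543  -372.98069554] 13.45750706086384
tmplL (array([ 487.45392, -472.65213], dtype=float32), np.float32(-13.646733), 150)
front [ 555.81968343 -494.26879513] [ 542.04256108 -550.84934491]
```

Run:
```python
from h import *
im=cv2.imread('pics/w2.png');o=bot.get_obs();g=cv2.cvtColor(im,cv2.COLOR_BGR2GRAY).astype(float)
n=np.array([.2368,.9716])
for c in(250,280,300,330,360):
    col=g[:,c-3:c+4].mean(1); d=np.diff(col)
    a=26+np.argmax(d[26:36])+.5; b=103+np.argmin(d[103:114])+.5
    W=ray('wrist',[(c,a),(c,b)],.016,o)[:,:2]*1000@n; print(c,a,b,W,W.mean())
```

```text
250 30.5 108.5 [-232.24529513 -305.52230997] -268.8838025470609
280 30.5 108.5 [-232.24332852 -305.50757754] -268.8754530298437
300 30.5 108.5 [-232.2420178  -305.49775875] -268.8698882736905
330 30.5 108.5 [-232.24005226 -305.48303478] -268.86154352135964
360 30.5 108.5 [-232.23808735 -305.4683159 ] -268.85320162600215
```

Emit:
send_rows(targets="40 -20 0 0 255;80 -40 0 0 255;110 -57 0 0 255;110 -57 30 0 255;110 -57 80 0 255;110 -57 120 0 255;110 -57 145 0 255;110 -57 155 0 255;110 -57 155 0 255")

```text
time: 6.38
ee_pos: [0.4206, -0.3793, 0.0446]
tcp_rot: [180.0, -0.0, 76.3]
wrist_force: [-0.3, 0.5, -2.9]
opening: 0.0109
grasp_force: 59.9
```

Run:
```python
from h import *
cv2.imwrite('pics/w3.png',camera('wrist'));o=bot.get_obs();print(o['time'],o['ee_pos'],o['tcp_rot'],o['wrist_force'],o['opening'])
```

```text
6.425 [ 0.42098985 -0.37978925  0.04538646] [1.79935787e+02 3.46698777e-02 7.62953103e+01] [ 0.50045795  0.72012368 -2.78205101] 0.011052811094104519
```

View pics/w3.png

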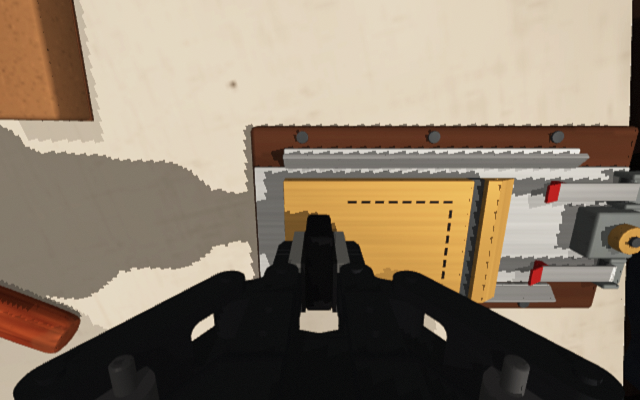

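The template sits over the channel, square to it, with its front edge (col 513) short of the red tips (cols 540-553). I lower it until I feel the floor.

Emit:
send_rows(targets="0 0 5 0 255;0 0 9 0 255;0 0 12 0 255;0 0 14 0 255;0 0 15 0 255;0 0 15 0 255")

```text
time: 7.18
ee_pos: [0.4206, -0.3798, 0.0293]
tcp_rot: [-180.0, -0.0, 76.3]
wrist_force: [-0.6, -1.0, -3.6]
opening: 0.0112
grasp_force: 60.0
```

Emit:
send_rows(targets="0 0 0.5 0 255;0 0 1 0 255;0 0 1 0 255;0 0 1.5 0 255;0 0 1.5 0 255")

```text
time: 7.8
ee_pos: [0.4209, -0.3801, 0.0288]
tcp_rot: [179.9, 0.0, 76.3]
wrist_force: [-1.1, 2.0, 5.3]
opening: 0.0113
grasp_force: 61.2
```

Emit:
send_rows(targets="0 2 -0.5 0 255;0 5 -0.5 0 255;0 8 -0.5 0 255;0 11 -0.5 0 255;0 14 -0.5 0 255;0 14 -0.5 0 255")

```text
time: 8.55
ee_pos: [0.4349, -0.3835, 0.0288]
tcp_rot: [179.9, 0.0, 76.3]
wrist_force: [0.9, -0.5, 5.0]
opening: 0.0109
grasp_force: 61.0
```

Emit:
send_rows(targets="0 2 0 0 255;0 4 0 0 255;0 6 0 0 255;0 6 0 0 255")

```text
time: 9.05
ee_pos: [0.4406, -0.3848, 0.0288]
tcp_rot: [179.9, 0.0, 76.3]
wrist_force: [-0.7, 0.3, 5.0]
opening: 0.0112
grasp_force: 61.1
```

Emit:
send_rows(targets="0 2 0 0 255;0 4 0 0 255;0 6 0 0 255;0 6 0 0 255")

```text
time: 9.55
ee_pos: [0.4464, -0.3863, 0.0288]
tcp_rot: [179.9, 0.0, 76.3]
wrist_force: [-1.7, -0.6, 5.4]
opening: 0.0109
grasp_force: 61.1
```

Emit:
send_rows(targets="0 1.5 0 0 255;0 3 0 0 255;0 4 0 0 255;0 4 0 0 255")

```text
time: 10.05
ee_pos: [0.4502, -0.3872, 0.0288]
tcp_rot: [180.0, 0.0, 76.3]
wrist_force: [-1.0, 0.5, 5.1]
opening: 0.0115
grasp_force: 61.2
```

Emit:
send_rows(targets="0 1.5 0 0 255;0 3 0 0 255;0 4 0 0 255;0 4 0 0 255")

```text
time: 10.55
ee_pos: [0.4531, -0.3879, 0.0287]
tcp_rot: [-179.9, 0.0, 76.3]
wrist_force: [-6.7, 1.8, 8.3]
opening: 0.0113
grasp_force: 61.7
```

Emit:
send_rows(targets="0 1.5 0 0 255;0 3 0 0 255;0 3 0 0 255")

```text
time: 10.92
ee_pos: [0.4557, -0.3886, 0.0288]
tcp_rot: [-179.9, 0.0, 76.2]
wrist_force: [-7.9, 1.3, 9.6]
opening: 0.0109
grasp_force: 61.8
```

Emit:
send_rows(targets="0 1.5 0 0 255;0 3 0 0 255;0 3 0 0 255")

```text
time: 11.3
ee_pos: [0.4584, -0.3892, 0.0288]
tcp_rot: [-179.9, 0.0, 76.2]
wrist_force: [-9.1, 1.9, 11.3]
opening: 0.0109
grasp_force: 61.9
```

Emit:
send_rows(targets="0 1.5 0 0 255;0 3 0 0 255;0 3 0 0 255")

```text
time: 11.68
ee_pos: [0.4617, -0.3901, 0.0288]
tcp_rot: [-179.9, 0.0, 76.2]
wrist_force: [-7.1, 1.3, 9.3]
opening: 0.0108
grasp_force: 61.7
```

Emit:
send_rows(targets="0 1.5 0 0 255;0 3 0 0 255;0 3 0 0 255")

```text
time: 12.05
ee_pos: [0.465, -0.3909, 0.0288]
tcp_rot: [-180.0, 0.0, 76.3]
wrist_force: [-5.5, 0.6, 7.4]
opening: 0.011
grasp_force: 61.5
```

Emit:
send_rows(targets="0 1 0 0 255;0 2 0 0 255;0 2 0 0 255")

```text
time: 12.42
ee_pos: [0.4669, -0.3913, 0.0288]
tcp_rot: [-180.0, 0.0, 76.3]
wrist_force: [-6.3, 0.9, 8.5]
opening: 0.0109
grasp_force: 61.5
```

Emit:
send_rows(targets="0 1 0 0 255;0 2 0 0 255;0 2 0 0 255")

```text
time: 12.8
ee_pos: [0.47, -0.3921, 0.0288]
tcp_rot: [179.9, 0.0, 76.3]
wrist_force: [1.9, -1.4, 5.4]
opening: 0.0112
grasp_force: 61.1
```

The resistance has gone, so the clips seem to have snapped. I press on gently to check for the stop.

Emit:
send_rows(targets="0 0.7 0 0 255;0 1.3 0 0 255;0 1.3 0 0 255")

```text
time: 13.18
ee_pos: [0.4702, -0.3921, 0.0288]
tcp_rot: [-180.0, 0.0, 76.3]
wrist_force: [-5.1, 0.9, 8.2]
opening: 0.0109
grasp_force: 61.6
```

Emit:
send_rows(targets="0 0.7 0 0 255;0 1.2 0 0 255;0 1.2 0 0 255")

```text
time: 13.55
ee_pos: [0.4711, -0.3923, 0.0288]
tcp_rot: [-180.0, 0.0, 76.3]
wrist_force: [-4.5, 0.8, 8.6]
opening: 0.0112
grasp_force: 61.7
```

Run:
```python
from h import *
cv2.imwrite('pics/w4.png',camera('wrist')[120:330,250:640]);o=bot.get_obs();print(o['time'],o['ee_pos'],o['wrist_force'])
```

```text
13.6 [ 0.47108113 -0.39230357  0.02879747] [-4.35812741  1.0410425   9.44440722]
```

View pics/w4.png

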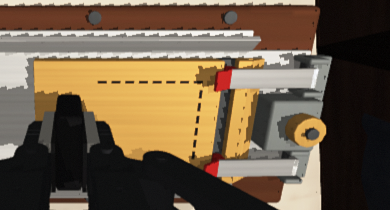

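The red tips sit just behind the dark groove and the front edge is close to the stop. I keep pushing in small steps until the force clearly rises.

Emit:
send_rows(targets="0 0.5 0 0 255;0 1 0 0 255;0 1 0 0 255")

```text
time: 13.98
ee_pos: [0.4711, -0.3923, 0.0288]
tcp_rot: [-179.8, 0.0, 76.2]
wrist_force: [-10.8, 2.5, 11.8]
opening: 0.0109
grasp_force: 62.1
```

Emit:
send_rows(targets="0 0.5 0 0 255;0 1 0 0 255;0 1 0 0 255")

```text
time: 14.35
ee_pos: [0.4712, -0.3923, 0.0288]
tcp_rot: [-179.7, 0.0, 76.2]
wrist_force: [-15.6, 3.5, 14.9]
opening: 0.0111
grasp_force: 62.5
```

It's now rigid at the stop: the position is fixed and the force is 16 N. I relax the push and release.

Emit:
send_rows(targets="0 -1.2 -0.5 0 255;0 -2.4 -0.9 0 255;0 -2.4 -0.9 0 255")

```text
time: 14.72
ee_pos: [0.471, -0.3921, 0.0288]
tcp_rot: [-180.0, -0.0, 76.3]
wrist_force: [-1.7, -0.0, 1.6]
opening: 0.0111
grasp_force: 60.4
```

Emit:
send_rows(targets="0 0 0 0 200;0 0 0 0 150;0 0 0 0 100;0 0 0 0 100;0 0 0 0 100;0 0 -20 0 100;0 0 -60 0 100;0 0 -100 0 100;0 0 -120 0 100;0 0 -120 0 100")

```text
time: 15.98
ee_pos: [0.472, -0.3928, 0.1523]
tcp_rot: [179.8, 0.1, 76.3]
wrist_force: [1.0, -0.1, -0.7]
opening: 0.0519
grasp_force: 0.0
```

Run:
```python
from h import *
cv2.imwrite('pics/w5.png',cv2.resize(camera('wrist')[60:260,200:500],None,fx=2.5,fy=2.5));o=bot.get_obs();print(o['time'],o['ee_pos'],o['wrist_force'],o['opening'])
```

```text
16.025 [ 0.47153536 -0.39244811  0.15037659] [-0.4213807  -0.03035824  0.41883653] 0.05210054666841498
```

View pics/w5.png

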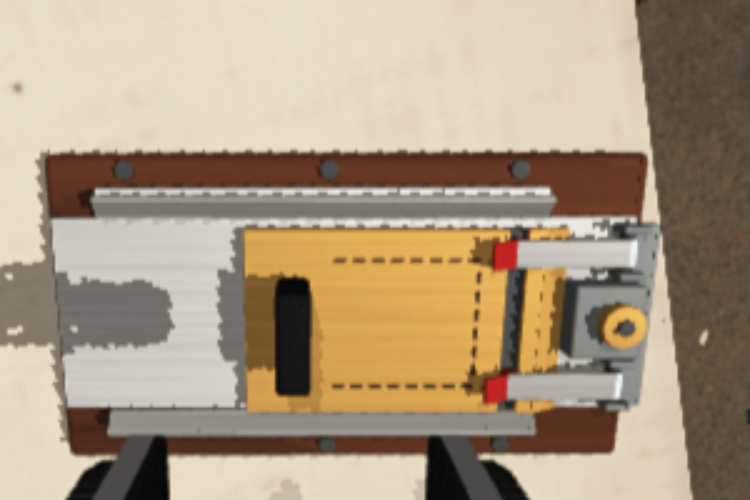

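The picture shows the template against the stop and square in the channel, with both red tips at the groove (about col 510). The force record agrees: resistance dropped away about 1 mm before a rigid stop. I'm handing it in.

```bash
python3 -c "
from workcell import ticket
print(ticket.job_done())"
```

```text
the job is handed in; nothing more can be done
None
```

I slid the template home against the end stop, let go and handed the job in at about 16 s. The hand-in gave no verdict, and I inferred that both clips snapped into the groove from the force drop about 1 mm before the stop and the last picture; the highest wrist force I read while sliding was about 22 N.

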